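# Unlock and open the latched sample box

## Task

Open the sample box in the transport cradle: push the safety tab gently along to its stop without ramming it, lift the main latch all the way back toward the front, and swing the lid of the box fully open so that it stays open. Do not force the latch while the tab still blocks it, and leave the other things on the bench where they are.

Things in the scene. Friction and masses are not known exactly. Their poses are not given: they have to be found in the camera images.
- cradle: Aluminium plate 182 x 200 x 6 mm bolted to the bench, carrying a dark blue sample box (115 x 155 x 58, hinged lid, top at z = 64) and in front of it, toward the robot, a latch. Origin: on the bench under the box's centre; x points from the latch to the box's lid hinge (away from the robot), y left, z up. All numbers below are in this frame in mm, everything shut.
- latch_axle (a point): Middle of the main latch's axle at x = -74, y = 0, z = 70; the axle runs along the cradle's y. Two upright aluminium cheeks carry it (6 thick, x -90 to -58, up to z = 80, at y = -20 and y = +96). In front of it at x -112 to -92 stands a dark steel catch block, y about -10 to 80, at most 61 high.
- tab_lug (a point): Middle of the safety tab's black upright lug, 12 x 12 in plan, at x = -92, y = 30 + tab travel, z = 89; it spans z 77 to 99 and stands on a 24 x 24 plate (top at z = 77) riding on the latch's tail. Nothing else beside it rises above z = 81 save the latch grip. It is pushed along +y of the cradle and swings down when the latch lifts.
- safety_tab (a joint): Tab travel along +y, m; limit 0.040, starts at 0 to 0.002; slides at about 2 N, stays where left. Its foot over the catch block keeps the latch down. The block is set differently on every cradle: the foot comes off it at 5 to 35 mm of travel, and 2 to 3 mm farther the tab meets a firm stop, where the latch lifts freely. Over 12 N on the stop damages it.
- latch_grip (a point): Grip point of the main latch: middle of the black upright grip, 16 (x) x 18 (y) x 26 (z), at the end of the 14 wide steel arm that lies over the front of the lid. Latch shut: x = -24, y = 0, z = 88 (50 beyond its axle, 18 above it); the grip spans z 74 to 100.
- main_latch (a joint): Angle of the main latch about its axle, rad: 0 shut (arm level, pointing to +x over the lid), growing as the grip rises and swings over toward -x; stop at 2.2; stays where left. While the tab's foot is on the catch block it turns less than 0.15, then blocks: lifting the grip with over 20 N then damages it. While it is shut the lid cannot open.
- lid_lug_grip (a point): Grip point on the grey lug that sticks out to the front of the lid, 14 mm wide (y), 12 mm high, 34 mm long (x -86 to -53). Lid shut: x = -72, y = -62, z = 56; free space of 30 mm on either side and 40 mm below.
- cryobox_lid (a joint): Angle of the box's lid, rad: 0 shut, grows as the front rises, stop at 1.66. The hinge axis runs along y at x = 54, z = 41. Left below about 1.35 it falls shut, beyond it falls open and stays.
- timer: Loose bystander: white countdown timer 66 x 66 x 19 mm. Origin at the centre of its underside.
- marker: Loose bystander: laboratory marker 13 x 135 x 14 mm, lying. Origin at the centre of its underside.
- tip_box_teal: Loose bystander: teal pipette-tip box 90 x 124 x 68 mm. Origin at the centre of its underside.
- loose_cap: Loose bystander: orange tube cap 24 x 24 x 14 mm. Origin at the centre of its underside.

How it is judged:
By the outcome, as a careful person would: the job done as asked, in the order asked, and still so for the second after the job is handed in, with the robot touching nothing.
It also fails if it takes over 59 s, if anything falls off the work surface, if the arm or the gripper's body presses on something with over 40 N, if the wrist force passes 120 N, or if a joint passes its speed limit or range.

## Robot

A 6-joint arm with a two-finger parallel gripper is mounted at the origin on a cart in front of the work surface, level with it; the furniture and walls round the work are solid. World frame = base frame: x ahead of the robot, y to its left, z up, the work surface at z = 0. Lengths are in m, angles in rad, forces in N, time in s.
With the tool pointing down it reaches from about 0.225 to 0.725 m from the base axis. Payload 3.1 kg.
Tool frame: the origin (TCP) lies at the very end of the fingers, on their centre line; the grasp point (between the pads) lies 19 mm behind it; z points along the fingers, y is the line along which they close (so a half turn about z gives the same grasp; the last joint's range is limited). The gripper opens to 85 mm and grips with 20 to 120 N. Pads are 22 mm wide; open, the fingers measure 114 mm over their backs; the gripper's body (76 mm by 85 mm) begins 54 mm behind the grasp point. The pads swing forward as they close: fully open they stand 13 mm farther back than shut.
Start: joints at [1.184, 0.048, 0.099, 1.622, 0, 1.443], TCP at [0.134, 0.508, 0.231] pointing down, gripper open.
Joint ranges: [-2.91, 2.91], [-0.99, 1.94], [-1.21, 1.42], [-2.12, 2.29], [-1.49, 1.47], [-3.14, 3.14]. Speed limits (rad/s): [2.79, 2.79, 3.14, 3.14, 3.14, 3.14].

## Interface

Orientations are given as a unit quaternion [x, y, z, w].
In Python, from workcell import ctrl, eyes, order gives the robot as it stands.
- The arm moves only by the shell command python3 -m jog 'ROWS' [FORCE]. ROWS is a JSON object of lists of equal length, an entry for each row: "slide": the shift along the tool's x, y, z in mm, a list of three; "yaw": the turn about the tool's z in rad; "fingers": the finger opening in mm, from 0 to 85.4. A call has 1 to 8 rows; each row shifts and turns the commanded pose from where the row before left it, along the tool's axes as they then stand; what a row does not reach is not made up. A row lasts 1/8 s, in which the tool goes at most 62.5 mm and 10.7 degrees, less where a joint would pass 70% of its speed; a pose out of reach is approached as far as the arm can. A call with a gripper value outside its range is refused whole. The fingers move at their own pace and stop on an object; FORCE is the grip in N (left out, the last holds). Time passes only in rows, so rows that do not move let the fingers close. It gives the time, the measured TCP pose, the force, the opening and the grip force at its end, in the units of the state.
- ctrl.get_obs(): the state, without advancing time (a new reading comes with each control period).
- eyes.read_camera(name): name is "scene" or "top" or "wrist"; returns a dict with "image" (384x512x3 uint8, red, green, blue), "depth" (384x512 float32, m along the optical axis (not along the pixel's ray), 0 where there is no reading), "fx", "fy", "cx", "cy" (pixels), "extrinsics" (4x4, takes a point from camera to world coordinates). Camera axes: x right, y up, looking along -z (the intrinsics and any distortion apply to the point x, -y, -z); pixel columns grow to the right and rows downward; lengths in m; the calibration is good to about 2 mm. A picture is of the moment at which its call begins.
- order.hand_in(): hands the job in; it is judged then, once.
The state is a dict: "t": time; "q": joint angles; "joint_velocities": joint speeds; "effort": joint torques, N m; "eef_pos": TCP position; "tcp_rot": TCP orientation; "wrist_force": force on the tool from outside, world axes, zero at the start; "ft_torque": the same for the moment, N m; "gripper_width": finger opening in m; "finger_force": force on a finger pad.
Only numpy, scipy, OpenCV 4.12 (cv2) and the standard library are available. Lean on these libraries where they do the work, as an engineer would, in place of code of your own. Each camera call takes 0.05 s, during which the arm holds its last target. There are 200 camera calls.

## Working session

There is one attempt and no reset: what is moved stays moved. The work goes in short steps, Python scripts to look and compute and a shell command to move; the robot and the scene stay as the last step left them, time stands still between calls to the robot, and variables do not carry over. Pictures are saved under pics/ and viewed, at most 10 in all, crops included, and the job is handed in when it is done.

```bash
ls; mkdir -p pics; python3 - <<'E'
from workcell import ctrl,eyes
import cv2,numpy as np
o=ctrl.get_obs();print({k:np.round(v,3).tolist() for k,v in o.items()})
for n in("top","scene"):
    c=eyes.read_camera(n);cv2.imwrite(f"pics/{n}0.png",c["image"][:,:,::-1]);np.savez(f"pics/{n}0.npz",**c)
    print(n,c["fx"],c["cx"],c["cy"],np.round(c["extrinsics"],3).tolist(),[k for k in c])
E
```

```text
pics
{'t': 0.0, 'q': [1.184, 0.049, 0.098, 1.622, 0.0, 1.443], 'joint_velocities': [0.001, 0.001, 0.001, 0.0, -0.0, -0.0], 'effort': [-0.002, -33.878, 32.002, 0.02, -0.0, -0.0], 'eef_pos': [0.134, 0.507, 0.23], 'tcp_rot': [0.129, 0.992, -0.001, -0.0], 'wrist_force': [-0.225, -0.324, 0.079], 'ft_torque': [0.03, -0.068, 0.015], 'finger_force': 0.0, 'gripper_width': 0.086}
top 422.89352648886427 260.1582655979197 199.75207449777625 [[0.024, 0.975, -0.221, 0.253], [-1.0, 0.022, -0.011, 0.066], [-0.006, 0.221, 0.975, 1.243], [0.0, 0.0, 0.0, 1.0]] ['image', 'depth', 'fx', 'fy', 'cx', 'cy', 'extrinsics']
scene 373.59720091899163 253.35603254123308 197.3646655371351 [[0.461, 0.647, -0.608, -0.022], [-0.887, 0.348, -0.303, -0.193], [0.016, 0.679, 0.734, 0.75], [0.0, 0.0, 0.0, 1.0]] ['image', 'depth', 'fx', 'fy', 'cx', 'cy', 'extrinsics']
```

View pics/top0.png

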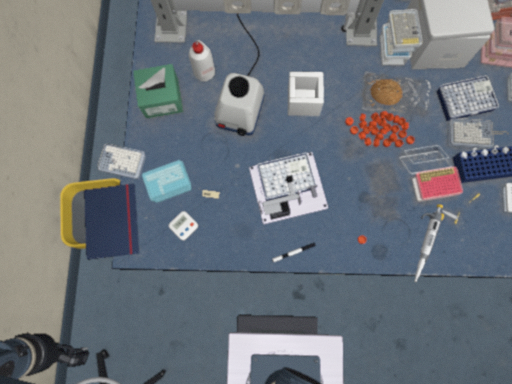

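View pics/scene0.png

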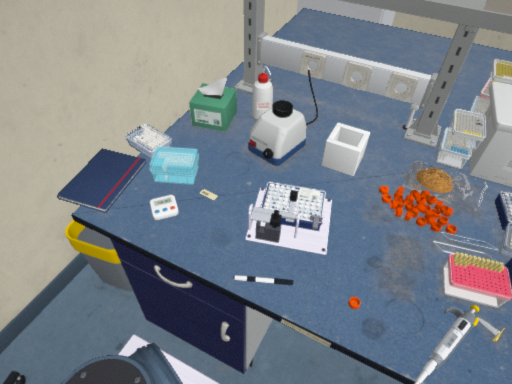

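The top view shows the cradle at about (289,186) with its front edge toward the robot. In the scene view it's at about (290,217). I'll enlarge both.

```bash
cat > h.py <<'E'
import numpy as np,cv2
def load(f): return dict(np.load(f))
def ray(c,u,v):
    E=c["extrinsics"];d=E[:3,:3]@np.array([(u-c["cx"])/c["fx"],-(v-c["cy"])/c["fy"],-1.]);return E[:3,3],d
def atz(c,u,v,z):
    o,d=ray(c,u,v);return o+d*(z-o[2])/d[2]
def cloud(c):
    v,u=np.mgrid[:384,:512];D=c["depth"]
    P=np.stack([(u-c["cx"])/c["fx"]*D,-(v-c["cy"])/c["fy"]*D,-D],-1)
    return P@c["extrinsics"][:3,:3].T+c["extrinsics"][:3,3]
def proj(c,p):
    E=c["extrinsics"];q=E[:3,:3].T@(np.asarray(p)-E[:3,3]);return c["cx"]+c["fx"]*q[0]/-q[2],c["cy"]-c["fy"]*q[1]/-q[2]
E
python3 - <<'E'
from h import *
a=cv2.imread("pics/top0.png")[145:227,240:335];b=cv2.imread("pics/scene0.png")[175:255,240:340]
a=cv2.resize(a,None,fx=6,fy=6,interpolation=2);cv2.imwrite("pics/topc.png",a)
cv2.imwrite("pics/scc.png",cv2.resize(b,None,fx=7,fy=7,interpolation=2))
c=load("pics/top0.npz");P=cloud(c)
print(P[186,240],P[175,270], P[180,252],P[160,325])
E
```

```text
[0.57457648 0.14216363 0.00554903] [0.59997383 0.05256055 0.04408434] [0.59473117 0.10647333 0.0035443 ] [ 0.66336419 -0.11573928  0.0032502 ]
```

View pics/topc.png

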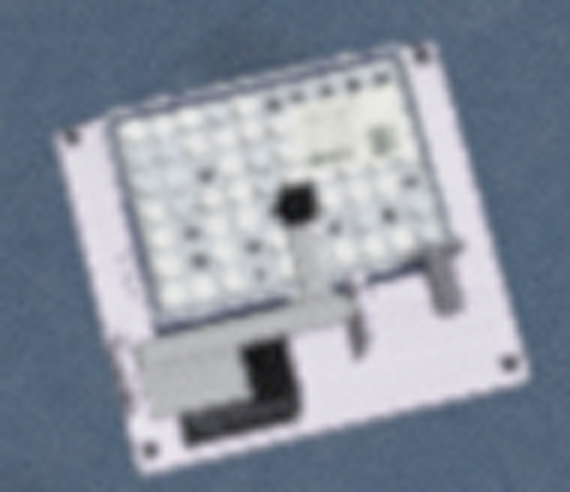

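View pics/scc.png

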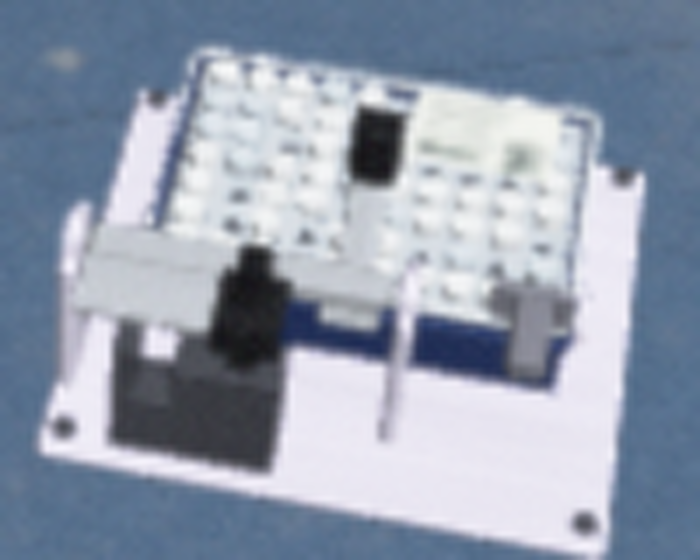

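```bash
python3 - <<'E'
from h import *
from scipy.optimize import least_squares
T=load("pics/top0.npz");S=load("pics/scene0.npz")
t=lambda x,y:(T,240+(x+.5)/6-.5,145+(y+.5)/6-.5); s=lambda x,y:(S,240+(x+.5)/7-.5,175+(y+.5)/7-.5)
# plate corners: (sx, y) with unknown x offset; fixed pts in cradle mm
plate=[(t(55,135),1,100),(t(435,42),1,-100),(t(528,380),-1,-100),(t(145,475),-1,100),(s(40,455),-1,100),(s(603,555),-1,-100),(s(647,172),1,-100)]
fix=[(t(297,203),(-24,0,98)),(s(378,148),(-24,0,88)),(s(528,368),(-86,-62,52)),(s(375,110),(-18,0,100)),
 (t(112,118),(57.5,77.5,64)),(t(400,55),(57.5,-77.5,64)),(t(158,326),(-57.5,77.5,62))]
def W(p,q):
    c,n=np.cos(p[2]),np.sin(p[2]);return np.array([p[0]+(c*q[0]-n*q[1])/1e3,p[1]+(n*q[0]+c*q[1])/1e3,q[2]/1e3])
def res(p):
    r=[]
    for (c,u,v),sx,y in plate:r+=list(np.subtract(proj(c,W(p,(p[3]*100+sx*91,y,6))),(u,v)))
    for (c,u,v),q in fix:r+=list(np.subtract(proj(c,W(p,q)),(u,v)))
    return r
f=least_squares(res,[.55,0,0.,-.2],loss="soft_l1");p=f.x;print(p,np.round(res(p),1).reshape(-1,2).tolist())
for n,q in dict(tab=(-92,30,99),tabpush=(-92,0,90),grip=(-24,0,88),axle=(-74,0,70),lug=(-72,-62,56)).items():print(n,W(p,q).round(4))
np.save("pose.npy",p)
E
```

```text
[ 0.59900923  0.00337787  0.27355522 -0.2600317 ] [[0.1, 0.0], [-0.2, 0.0], [1.0, -0.2], [-0.1, 0.4], [-0.8, -0.4], [0.4, -0.1], [-0.9, -0.2], [0.9, -0.1], [-0.6, 0.2], [-0.9, 2.0], [0.6, 0.4], [-2.0, -2.5], [1.2, -4.5], [0.2, 0.2]]
tab [0.5023 0.0074 0.099 ]
tabpush [ 0.5104 -0.0215  0.09  ]
grip [ 0.5759 -0.0031  0.088 ]
axle [ 0.5278 -0.0166  0.07  ]
lug [ 0.5464 -0.0758  0.056 ]
```

```bash
cat > w.py <<'E'
import sys
from h import *
from workcell import ctrl
o=ctrl.get_obs();p=np.load("pose.npy");c,n=np.cos(p[2]),np.sin(p[2]);R=np.array([[c,n,0],[-n,c,0],[0,0,1]])
q=R@(o["eef_pos"]-np.array([p[0],p[1],0]))*1e3;F=R@o["wrist_force"]
x,y,z,w=o["tcp_rot"];a=np.arctan2(y*y-x*x,2*x*y)-np.pi/2-p[2]
print("t%.2f"%o["t"],"tcp_cradle",q.round(1),"yawerr",round(float(a),3),"tilt",np.round([z,w],3),"F",F.round(2),"w",round(float(o["gripper_width"])*1e3,1),"ff",round(float(o["finger_force"]),1),"q6",round(float(o["q"][5]),2))
if len(sys.argv)>1: sys.exit(abs(F[1])>float(sys.argv[1]))
E
python3 w.py
python3 -m jog '{"slide":[[0,0,0],[0,0,0],[0,0,0]],"yaw":[-0.177,-0.177,-0.178],"fingers":[0,0,0]}' 20; python3 w.py
```

```text
t0.10 tcp_cradle [-311.5  610.5  230.2] yawerr -0.532 tilt [-0.001 -0.   ] F [ 0.35 -0.67  0.88] w 85.4 ff 0.0 q6 1.44
t: 0.48
eef_pos: [0.1342, 0.5072, 0.2306]
tcp_rot: [-0.139, 0.99, -0.001, -0.0]
wrist_force: [0.3, 0.4, -0.1]
gripper_width: 0.0322
finger_force: 0.0
t0.47 tcp_cradle [-311.4  610.6  230.6] yawerr 0.005 tilt [-0.001 -0.   ] F [ 0.39  0.27 -0.13] w 32.2 ff 0.0 q6 0.91
```

```bash

python3 -m jog '{"slide":[[-13.7,-39.4,0],[-13.7,-39.4,0],[-13.7,-39.4,0],[-13.7,-39.4,0],[-13.7,-39.4,0],[-13.7,-39.4,0],[-13.7,-39.4,0],[-13.7,-39.4,0]],"yaw":[0,0,0,0,0,0,0,0],"fingers":[0,0,0,0,0,0,0,0]}' >/dev/null
python3 -m jog '{"slide":[[-13.7,-39.4,0],[-13.7,-39.4,0],[-13.7,-39.4,0],[-13.7,-39.4,0],[-13.7,-39.4,0],[-13.7,-39.4,0],[-13.7,-39.4,40],[-13.7,-39.4,40]],"yaw":[0,0,0,0,0,0,0,0],"fingers":[0,0,0,0,0,0,0,0]}' >/dev/null; 
python3 -m jog '{"slide":[[0,0,0],[0,0,0]],"yaw":[0,0],"fingers":[0,0]}'; python3 w.py
python3 - <<'E'
from h import *
from workcell import eyes
c=eyes.read_camera("wrist");np.savez("pics/wr1.npz",**c);cv2.imwrite("pics/wr1.png",c["image"][:,:,::-1])
E
```

```text
t: 2.72
eef_pos: [0.515, -0.0401, 0.1511]
tcp_rot: [-0.136, 0.991, 0.0, -0.001]
wrist_force: [0.4, 0.1, 0.1]
gripper_width: -0.0
finger_force: 0.0
t2.73 tcp_cradle [-92.7 -19.1 151.1] yawerr -0.001 tilt [ 0.    -0.001] F [0.38 0.   0.11] w -0.0 ff 0.0 q6 -0.48
```

View pics/wr1.png

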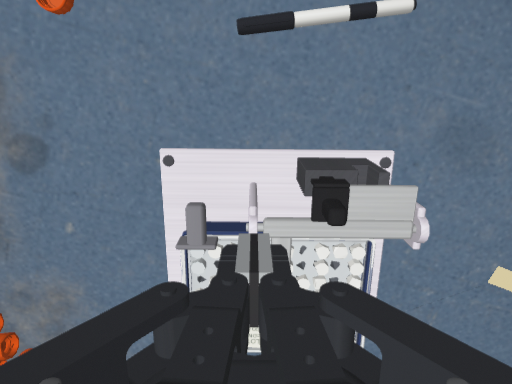

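The wrist view shows the plate's front corners at (161,150) and (393,150), the tab lug near (334,207) and the lid lug end near (196,206). I'll check these against the fitted pose.

```bash
python3 - <<'E'
from h import *
c=load("pics/wr1.npz");p=np.load("pose.npy");P=cloud(c)
C,n=np.cos(p[2]),np.sin(p[2])
W=lambda q:np.array([p[0]+(C*q[0]-n*q[1])/1e3,p[1]+(n*q[0]+C*q[1])/1e3,q[2]/1e3])
for k,q in dict(BL=(-117,100,6),BR=(-117,-100,6),lugtop=(-92,30,99),lugfront=(-86,-62,60),axle=(-74,0,70),cheek=(-90,-20,80)).items():print(k,np.round(proj(c,W(q)),1))
for u,v in [(334,212),(196,206),(253,185),(380,200)]:
    d=P[v,u]-[p[0],p[1],0];print((u,v),np.round([C*d[0]+n*d[1],-n*d[0]+C*d[1],d[2]],4)*1e3)
E
```

```text
BL [395.5 147.5]
BR [158.1 147.7]
lugtop [335.9 213.7]
lugfront [194.5 202.9]
axle [281.7 223.6]
cheek [253.1 206.6]
(334, 212) [-93.   28.8  98.8]
(196, 206) [-84.  -60.9  61. ]
(253, 185) [-88.  -20.1  19.4]
(380, 200) [-92.   66.   72.2]
```

```bash

python3 -m jog '{"slide":[[0,2,22],[0,2,22],[0,2,22],[0,4,0],[0,4,0],[0,4,0],[0,0,0]],"yaw":[0,0,0,0,0,0,0],"fingers":[0,0,0,0,0,0,0]}' >/dev/null; python3 w.py
J(){ :; }
python3 -m jog '{"slide":[[0,1,0],[0,1,0],[0,1,0]],"yaw":[0,0,0],"fingers":[0,0,0]}' >/dev/null; python3 w.py 1.2 &&
python3 -m jog '{"slide":[[0,1,0],[0,1,0],[0,1,0]],"yaw":[0,0,0],"fingers":[0,0,0]}' >/dev/null && python3 w.py 1.2 &&
python3 -m jog '{"slide":[[0,1,0],[0,1,0],[0,1,0]],"yaw":[0,0,0],"fingers":[0,0,0]}' >/dev/null && python3 w.py 1.2 &&
python3 -m jog '{"slide":[[0,1,0],[0,1,0],[0,1,0]],"yaw":[0,0,0],"fingers":[0,0,0]}' >/dev/null && python3 w.py 1.2
```

```text
t3.65 tcp_cradle [-91.5  -1.5  86.5] yawerr 0.0 tilt [-0.     0.001] F [-0.04  0.62 -0.13] w 0.1 ff 0.0 q6 -0.45
t4.03 tcp_cradle [-92.3   1.4  85.2] yawerr -0.001 tilt [ 0. -0.] F [0.22 0.67 0.35] w 0.3 ff 0.0 q6 -0.44False
```

```bash
sed -i 's/sys.exit(\(.*\))$/sys.exit(int(\1))/' w.py
python3 -m jog '{"slide":[[0,1,0],[0,1,0],[0,1,0]],"yaw":[0,0,0],"fingers":[0,0,0]}' >/dev/null && python3 w.py 1.4 &&
python3 -m jog '{"slide":[[0,1,0],[0,1,0],[0,1,0]],"yaw":[0,0,0],"fingers":[0,0,0]}' >/dev/null && python3 w.py 1.4 &&
python3 -m jog '{"slide":[[0,1,0],[0,1,0],[0,1,0]],"yaw":[0,0,0],"fingers":[0,0,0]}' >/dev/null && python3 w.py 1.4 &&
python3 -m jog '{"slide":[[0,1,0],[0,1,0],[0,1,0]],"yaw":[0,0,0],"fingers":[0,0,0]}' >/dev/null && python3 w.py 1.4 &&
python3 -m jog '{"slide":[[0,1,0],[0,1,0],[0,1,0]],"yaw":[0,0,0],"fingers":[0,0,0]}' >/dev/null && python3 w.py 1.4
```

```text
t4.40 tcp_cradle [-92.2   4.5  85.3] yawerr -0.0 tilt [ 0. -0.] F [-0.87  0.38  0.56] w 0.1 ff 0.0 q6 -0.44
t4.78 tcp_cradle [-92.2   7.5  85.3] yawerr -0.0 tilt [-0.  0.] F [ 0.04  0.59 -1.09] w 0.0 ff 0.0 q6 -0.43
t5.15 tcp_cradle [-92.2  10.5  85.3] yawerr -0.0 tilt [0. 0.] F [-1.   -0.31  0.35] w -0.1 ff 0.0 q6 -0.43
t5.53 tcp_cradle [-92.2  12.8  85.4] yawerr -0.001 tilt [-0.001  0.   ] F [-0.44 -1.75 -0.61] w 0.1 ff 1.0 q6 -0.42
```

```bash

M(){ python3 w.py 3.8; }
python3 -m jog '{"slide":[[0,1,0],[0,1,0]],"yaw":[0,0],"fingers":[0,0]}' >/dev/null && M &&
python3 -m jog '{"slide":[[0,1,0],[0,1,0]],"yaw":[0,0],"fingers":[0,0]}' >/dev/null && M &&
python3 -m jog '{"slide":[[0,1,0],[0,1,0]],"yaw":[0,0],"fingers":[0,0]}' >/dev/null && M &&
python3 -m jog '{"slide":[[0,1,0],[0,1,0]],"yaw":[0,0],"fingers":[0,0]}' >/dev/null && M &&
python3 -m jog '{"slide":[[0,1,0],[0,1,0]],"yaw":[0,0],"fingers":[0,0]}' >/dev/null && M &&
python3 -m jog '{"slide":[[0,1,0],[0,1,0]],"yaw":[0,0],"fingers":[0,0]}' >/dev/null && M &&
python3 -m jog '{"slide":[[0,1,0],[0,1,0]],"yaw":[0,0],"fingers":[0,0]}' >/dev/null && M &&
python3 -m jog '{"slide":[[0,1,0],[0,1,0]],"yaw":[0,0],"fingers":[0,0]}' >/dev/null && M &&
python3 -m jog '{"slide":[[0,1,0],[0,1,0]],"yaw":[0,0],"fingers":[0,0]}' >/dev/null && M &&
python3 -m jog '{"slide":[[0,1,0],[0,1,0]],"yaw":[0,0],"fingers":[0,0]}' >/dev/null && M
```

```text
t5.78 tcp_cradle [-92.2  15.2  85.3] yawerr -0.001 tilt [-0.  0.] F [ 0.33 -2.26 -0.67] w -0.1 ff 1.0 q6 -0.42
t6.03 tcp_cradle [-92.1  17.4  85.3] yawerr -0.0 tilt [-0.  0.] F [ 0.36 -2.49 -0.22] w -0.2 ff 1.0 q6 -0.42
t6.28 tcp_cradle [-92.1  19.5  85.3] yawerr -0.0 tilt [-0.  0.] F [ 0.72 -2.57 -0.1 ] w -0.1 ff 1.0 q6 -0.41
t6.53 tcp_cradle [-92.1  21.5  85.3] yawerr -0.0 tilt [-0.  0.] F [-0.11 -3.16 -1.23] w 0.2 ff 1.0 q6 -0.41
t6.78 tcp_cradle [-92.1  23.5  85.4] yawerr -0.0 tilt [-0.  0.] F [ 0.6  -2.45 -0.45] w 0.0 ff 1.0 q6 -0.4
t7.03 tcp_cradle [-92.1  25.5  85.3] yawerr -0.0 tilt [0. 0.] F [ 0.8  -1.91 -0.8 ] w 0.1 ff 1.0 q6 -0.4
t7.28 tcp_cradle [-92.1  27.5  85.4] yawerr -0.0 tilt [0. 0.] F [ 0.48 -1.88 -0.48] w 0.2 ff 1.0 q6 -0.4
t7.53 tcp_cradle [-92.1  29.5  85.3] yawerr -0.0 tilt [0. 0.] F [ 2.   -1.66 -0.17] w -0.4 ff 1.0 q6 -0.39
t7.78 tcp_cradle [-92.1  31.5  85.4] yawerr -0.0 tilt [0. 0.] F [ 1.   -1.5  -0.83] w 0.4 ff 1.0 q6 -0.39
t8.03 tcp_cradle [-92.1  33.5  85.4] yawerr -0.0 tilt [-0.  0.] F [ 0.53 -1.67 -1.48] w 0.2 ff 1.0 q6 -0.39
```

```bash

M(){ python3 w.py 3.8; }
python3 -m jog '{"slide":[[0,0.5,0],[0,0.5,0]],"yaw":[0,0],"fingers":[0,0]}' >/dev/null && M &&
python3 -m jog '{"slide":[[0,0.5,0],[0,0.5,0]],"yaw":[0,0],"fingers":[0,0]}' >/dev/null && M &&
python3 -m jog '{"slide":[[0,0.5,0],[0,0.5,0]],"yaw":[0,0],"fingers":[0,0]}' >/dev/null && M &&
python3 -m jog '{"slide":[[0,0.5,0],[0,0.5,0]],"yaw":[0,0],"fingers":[0,0]}' >/dev/null && M &&
python3 -m jog '{"slide":[[0,0.5,0],[0,0.5,0]],"yaw":[0,0],"fingers":[0,0]}' >/dev/null && M &&
python3 -m jog '{"slide":[[0,0.5,0],[0,0.5,0]],"yaw":[0,0],"fingers":[0,0]}' >/dev/null && M &&
python3 -m jog '{"slide":[[0,0.5,0],[0,0.5,0]],"yaw":[0,0],"fingers":[0,0]}' >/dev/null && M &&
python3 -m jog '{"slide":[[0,0.5,0],[0,0.5,0]],"yaw":[0,0],"fingers":[0,0]}' >/dev/null && M &&
python3 -m jog '{"slide":[[0,0.5,0],[0,0.5,0]],"yaw":[0,0],"fingers":[0,0]}' >/dev/null && M &&
python3 -m jog '{"slide":[[0,0.5,0],[0,0.5,0]],"yaw":[0,0],"fingers":[0,0]}' >/dev/null && M &&
python3 -m jog '{"slide":[[0,0.5,0],[0,0.5,0]],"yaw":[0,0],"fingers":[0,0]}' >/dev/null && M &&
python3 -m jog '{"slide":[[0,0.5,0],[0,0.5,0]],"yaw":[0,0],"fingers":[0,0]}' >/dev/null && M &&
python3 -m jog '{"slide":[[0,0.5,0],[0,0.5,0]],"yaw":[0,0],"fingers":[0,0]}' >/dev/null && M
```

```text
t8.28 tcp_cradle [-92.1  34.5  85.4] yawerr -0.0 tilt [0. 0.] F [ 1.84 -1.56 -1.49] w -0.4 ff 1.0 q6 -0.38
t8.53 tcp_cradle [-92.1  35.4  85.4] yawerr -0.0 tilt [-0.  0.] F [ 1.24 -1.59 -0.82] w 0.2 ff 1.0 q6 -0.38
t8.78 tcp_cradle [-92.2  36.5  85.3] yawerr -0.0 tilt [0. 0.] F [-0.04 -2.11 -0.4 ] w -0.1 ff 1.0 q6 -0.38
t9.03 tcp_cradle [-92.1  37.5  85.3] yawerr -0.0 tilt [0. 0.] F [ 0.91 -1.53 -1.54] w 0.1 ff 1.0 q6 -0.38
t9.28 tcp_cradle [-92.2  38.5  85.3] yawerr -0.0 tilt [-0.  0.] F [ 1.2  -2.21 -0.71] w -0.0 ff 1.0 q6 -0.38
t9.53 tcp_cradle [-92.1  39.5  85.3] yawerr -0.0 tilt [0. 0.] F [ 2.07 -2.39 -0.58] w 0.0 ff 1.0 q6 -0.37
t9.78 tcp_cradle [-92.1  40.5  85.3] yawerr -0.0 tilt [-0.  0.] F [ 1.18 -1.88 -1.94] w 0.2 ff 1.0 q6 -0.37
t10.03 tcp_cradle [-92.2  41.5  85.3] yawerr -0.0 tilt [0. 0.] F [ 0.68 -2.39 -0.95] w -0.1 ff 1.0 q6 -0.37
t10.28 tcp_cradle [-92.2  42.5  85.3] yawerr -0.0 tilt [0. 0.] F [ 1.9  -2.41 -0.32] w -0.2 ff 1.0 q6 -0.37
t10.53 tcp_cradle [-92.2  43.5  85.3] yawerr -0.0 tilt [0. 0.] F [ 1.97 -2.31 -0.41] w -0.1 ff 1.0 q6 -0.37
t10.78 tcp_cradle [-92.1  43.7  85.4] yawerr -0.001 tilt [-0.001  0.   ] F [ 1.45 -4.92 -0.68] w 0.3 ff 2.4 q6 -0.36
```

```bash

python3 -m jog '{"slide":[[0,0.3,0],[0,0,0]],"yaw":[0,0],"fingers":[0,0]}' >/dev/null ; python3 w.py
python3 -m jog '{"slide":[[0,-4,0],[0,-6,0],[0,-10,-30],[-20,-10,-30],[-20,-10,0],[-20,-4,0],[-8,0,0],[0,0,0]],"yaw":[0,0,0,0,0,0,0,0],"fingers":[0,0,0,40,40,40,40,40]}' >/dev/null ; python3 w.py
python3 - <<'E'
from h import *
from workcell import eyes
c=eyes.read_camera("wrist");np.savez("pics/wr2.npz",**c);cv2.imwrite("pics/wr2.png",c["image"][:,:,::-1])
E
```

```text
t11.03 tcp_cradle [-92.1  43.8  85.4] yawerr -0.001 tilt [-0.001  0.   ] F [ 2.35 -5.15 -1.4 ] w 0.0 ff 2.6 q6 -0.36
t12.03 tcp_cradle [-24.6   1.2 144.7] yawerr 0.0 tilt [ 0.    -0.001] F [ 0.33  0.23 -1.09] w 40.5 ff 0.0 q6 -0.39
```

View pics/wr2.png

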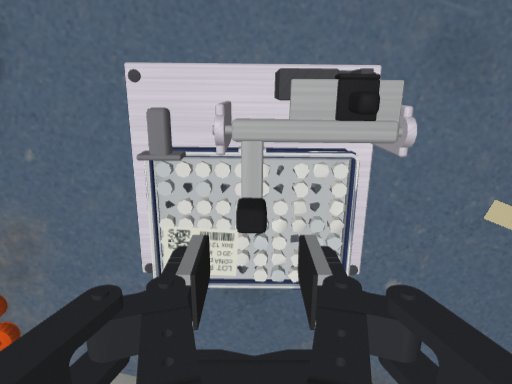

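The picture shows the tab lug moved to its stop at about (370,95). The latch grip at (252,213) is centred between the fingers. Next I grasp the grip.

```bash

python3 -m jog '{"slide":[[0,-1,25],[0,0,25],[0,0,18],[0,0,5],[0,0,0],[0,0,0],[0,0,0],[0,0,0]],"yaw":[0,0,0,0,0,0,0,0],"fingers":[40,40,40,40,40,0,0,0]}' 30 >/dev/null ; python3 w.py
python3 -m jog '{"slide":[[0,0,0],[0,0,0]],"yaw":[0,0],"fingers":[0,0]}'  >/dev/null ; python3 w.py;
python3 - <<'E'
import numpy as np
r=np.hypot(50,18);a=np.arctan2(18,50);g=np.array([-24,88.])
for t in np.arange(0,2.21,.1):
    p=np.array([-74+r*np.cos(a+t),70+r*np.sin(a+t)]);print("%.1f pos %s step tool x,z %s"%(t,p.round(1),np.round(-(p-g),1)));g=p
E
```

```text
t13.07 tcp_cradle [-23.3  -0.2  73.7] yawerr -0.0 tilt [0.    0.001] F [0.72 1.33 3.85] w 17.3 ff 33.8 q6 -0.4
t13.32 tcp_cradle [-23.3  -0.3  73.7] yawerr -0.0 tilt [0.    0.001] F [-0.66  2.08  5.85] w 17.4 ff 33.9 q6 -0.4
0.0 pos [-24.  88.] step tool x,z [-0. -0.]
0.1 pos [-26.   92.9] step tool x,z [ 2.  -4.9]
0.2 pos [-28.6  97.6] step tool x,z [ 2.5 -4.7]
0.3 pos [-31.6 102. ] step tool x,z [ 3.  -4.4]
0.4 pos [-35.  106.1] step tool x,z [ 3.4 -4.1]
0.5 pos [-38.8 109.8] step tool x,z [ 3.8 -3.7]
0.6 pos [-42.9 113.1] step tool x,z [ 4.1 -3.3]
0.7 pos [-47.4 116. ] step tool x,z [ 4.5 -2.9]
0.8 pos [-52.1 118.4] step tool x,z [ 4.7 -2.4]
0.9 pos [-57.  120.4] step tool x,z [ 4.9 -1.9]
1.0 pos [-62.1 121.8] step tool x,z [ 5.1 -1.4]
1.1 pos [-67.4 122.7] step tool x,z [ 5.2 -0.9]
1.2 pos [-72.7 123.1] step tool x,z [ 5.3 -0.4]
1.3 pos [-78. 123.] step tool x,z [5.3 0.1]
1.4 pos [-83.2 122.3] step tool x,z [5.3 0.7]
1.5 pos [-88.4 121.1] step tool x,z [5.2 1.2]
1.6 pos [-93.5 119.5] step tool x,z [5.  1.7]
1.7 pos [-98.3 117.3] step tool x,z [4.8 2.2]
1.8 pos [-102.9  114.6] step tool x,z [4.6 2.7]
1.9 pos [-107.2  111.5] step tool x,z [4.3 3.1]
2.0 pos [-111.2  108. ] step tool x,z [4.  3.5]
2.1 pos [-114.8  104.1] step tool x,z [3.6 3.9]
2.2 pos [-118.    99.8] step tool x,z [3.2 4.2]
```

```bash

python3 -m jog '{"slide":[[1,0,-2.5],[1,0,-2.4]],"yaw":[0,0],"fingers":[0,0]}'  >/dev/null ; python3 w.py;
python3 -m jog '{"slide":[[1.2,0,-2.4],[0,0,0]],"yaw":[0,0],"fingers":[0,0]}'  >/dev/null ; python3 w.py;
python3 -m jog '{"slide":[[1.3,0,-2.3],[0,0,0]],"yaw":[0,0],"fingers":[0,0]}'  >/dev/null ; python3 w.py
```

```text
t13.57 tcp_cradle [-24.7  -0.2  76.2] yawerr -0.0 tilt [0.    0.001] F [ 5.88  1.3  -5.47] w 17.6 ff 32.3 q6 -0.4
t13.82 tcp_cradle [-26.4  -0.2  78.7] yawerr -0.0 tilt [0.    0.001] F [ 6.15  1.03 -4.47] w 17.5 ff 32.3 q6 -0.4
t14.07 tcp_cradle [-28.1  -0.2  81. ] yawerr -0.0 tilt [0. 0.] F [ 5.8   1.23 -5.52] w 17.1 ff 32.0 q6 -0.4
```

```bash

python3 -m jog '{"slide":[[3,0,-4.4],[3.4,0,-4.1],[3.8,0,-3.7],[4.1,0,-3.3]],"yaw":[0,0,0,0],"fingers":[0,0,0,0]}'  >/dev/null ; python3 w.py;
python3 -m jog '{"slide":[[4.5,0,-2.9],[4.7,0,-2.4],[4.9,0,-1.9],[5.1,0,-1.4]],"yaw":[0,0,0,0],"fingers":[0,0,0,0]}'  >/dev/null ; python3 w.py;
python3 -m jog '{"slide":[[5.2,0,-0.9],[5.3,0,-0.4],[5.3,0,0.1],[5.3,0,0.7]],"yaw":[0,0,0,0],"fingers":[0,0,0,0]}'  >/dev/null ; python3 w.py

```

```text
t14.57 tcp_cradle [-44.2  -0.1  96.8] yawerr -0.0 tilt [ 0.    -0.001] F [ 2.53  1.09 -6.95] w 17.4 ff 29.7 q6 -0.41
t15.07 tcp_cradle [-6.240e+01  1.000e-01  1.061e+02] yawerr -0.0 tilt [0. 0.] F [ 3.91  1.29 -8.51] w 17.3 ff 29.4 q6 -0.42
t15.57 tcp_cradle [-81.9   0.2 108.2] yawerr 0.0 tilt [0.001 0.002] F [ 5.11  4.79 -3.68] w 17.3 ff 29.3 q6 -0.44
```

```bash

python3 -m jog '{"slide":[[5.2,0,1.2],[5,0,1.7],[4.8,0,2.2],[4.6,0,2.7]],"yaw":[0,0,0,0],"fingers":[0,0,0,0]}'  >/dev/null ; python3 w.py;
python3 -m jog '{"slide":[[4.3,0,3.1],[4,0,3.5]],"yaw":[0,0],"fingers":[0,0]}'  >/dev/null ; python3 w.py;
python3 -m jog '{"slide":[[3.6,0,3.9],[0,0,0]],"yaw":[0,0],"fingers":[0,0]}'  >/dev/null ; python3 w.py

```

```text
t16.07 tcp_cradle [-100.5    0.3  102.9] yawerr 0.001 tilt [0.001 0.004] F [3.49 5.5  7.12] w 17.3 ff 29.2 q6 -0.46
t16.32 tcp_cradle [-109.4    0.4   97.1] yawerr 0.001 tilt [0.001 0.003] F [-0.27  7.6   9.21] w 17.3 ff 29.7 q6 -0.46
t16.57 tcp_cradle [-114.4    0.4   92.5] yawerr 0.001 tilt [0.    0.002] F [-1.99  6.01  8.43] w 16.9 ff 30.7 q6 -0.47
```

```bash

python3 -m jog '{"slide":[[1.6,0,2.1],[1.6,0,2.1]],"yaw":[0,0],"fingers":[0,0]}'  >/dev/null ; python3 w.py;
python3 -m jog '{"slide":[[1.2,0,2.1],[0,0,0]],"yaw":[0,0],"fingers":[0,0]}'  >/dev/null ; python3 w.py
python3 -m jog '{"slide":[[1.2,0,2.1],[0,0,0]],"yaw":[0,0],"fingers":[0,0]}'  >/dev/null ; python3 w.py

```

```text
t16.82 tcp_cradle [-117.5    0.4   88.8] yawerr 0.001 tilt [0.    0.002] F [-2.33  6.6  10.61] w 17.1 ff 32.1 q6 -0.47
t17.07 tcp_cradle [-119.4    0.5   86.3] yawerr 0.001 tilt [0.    0.001] F [-4.99  6.92  9.82] w 17.5 ff 33.2 q6 -0.47
t17.32 tcp_cradle [-120.8    0.5   84.1] yawerr 0.001 tilt [0.    0.001] F [-5.12  6.06 10.49] w 17.3 ff 34.3 q6 -0.47
```

```bash

python3 -m jog '{"slide":[[1,0,2.2],[0,0,0]],"yaw":[0,0],"fingers":[0,0]}'  >/dev/null ; python3 w.py
python3 -m jog '{"slide":[[0.8,0,2],[0,0,0]],"yaw":[0,0],"fingers":[0,0]}'  >/dev/null ; python3 w.py
python3 - <<'E'
from h import *
from workcell import eyes
c=eyes.read_camera("scene");np.savez("pics/s3.npz",**c);b=c["image"][130:255,220:360,::-1];cv2.imwrite("pics/s3.png",cv2.resize(b,None,fx=4,fy=4,interpolation=2))
E
```

```text
t17.57 tcp_cradle [-122.1    0.5   81.8] yawerr 0.0 tilt [0. 0.] F [-5.13  6.92 10.76] w 17.4 ff 35.6 q6 -0.47
t17.82 tcp_cradle [-123.2    0.5   79.8] yawerr 0.0 tilt [ 0. -0.] F [-5.85  6.2  10.49] w 17.1 ff 37.0 q6 -0.47
```

View pics/s3.png

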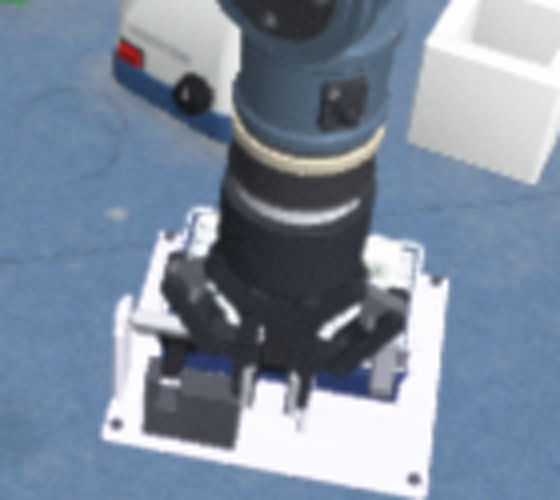

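Fingers hide the grip here. I'll release, rise and check the latch angle.

```bash

python3 -m jog '{"slide":[[0,0,0],[0,0,0],[0,0,-15],[0,0,-25],[0,0,-30],[0,0,0]],"yaw":[0,0,0,0,0,0],"fingers":[34,34,34,34,34,34]}'  >/dev/null ; python3 w.py
python3 - <<'E'
from h import *
from workcell import eyes
c=eyes.read_camera("wrist");np.savez("pics/wr4.npz",**c);cv2.imwrite("pics/wr4.png",c["image"][:,:,::-1])
E
```

```text
t18.62 tcp_cradle [-120.1   -1.7  149.5] yawerr -0.001 tilt [-0.001  0.003] F [ 0.65  0.16 -0.91] w 33.8 ff 0.0 q6 -0.47
```

View pics/wr4.png

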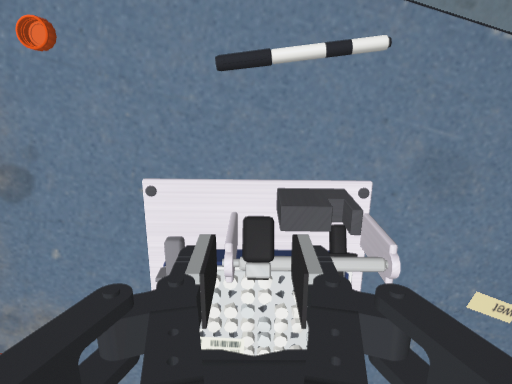

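The latch is thrown over: its grip is at (258,238), in front of the axle, and the tab lug hangs down at (338,240). I'll measure its angle.

```bash
python3 - <<'E'
from h import *
c=load("pics/wr4.npz");p=np.load("pose.npy");P=cloud(c);C,n=np.cos(p[2]),np.sin(p[2])
W=lambda q:np.array([p[0]+(C*q[0]-n*q[1])/1e3,p[1]+(n*q[0]+C*q[1])/1e3,q[2]/1e3])
for v in range(206,282,4):
    d=P[v,258]-[p[0],p[1],0];print(v,c["image"][v,258],np.round([C*d[0]+n*d[1],-n*d[0]+C*d[1],d[2]],4)*1e3)
# predicted grip corners in side view at angle t
for t in(1.8,1.9,2.0,2.1,2.2):
    R=np.array([[np.cos(t),-np.sin(t)],[np.sin(t),np.cos(t)]]);r=[]
    for a,b in((42,4),(58,4),(42,30),(58,30)):
        g=R@[a,b]+[-74,70];r.append((g.round().tolist(),np.round(proj(c,W((g[0],0,g[1]))))[1]))
    print(t,r)
E
```

```text
206 [229 225 231] [-91.9   1.    6.1]
210 [230 226 232] [-88.4   1.    6.5]
214 [231 228 234] [-84.6   1.    6.7]
218 [40 41 43] [-1.211e+02  1.000e-01  1.097e+02]
222 [49 49 50] [-1.199e+02  1.000e-01  1.126e+02]
226 [50 49 52] [-1.175e+02  1.000e-01  1.126e+02]
230 [50 51 52] [-1.158e+02  1.000e-01  1.145e+02]
234 [51 50 53] [-1.136e+02  1.000e-01  1.149e+02]
238 [51 51 53] [-1.114e+02  1.000e-01  1.154e+02]
242 [51 51 54] [-1.098e+02  1.000e-01  1.172e+02]
246 [53 52 54] [-1.078e+02  1.000e-01  1.182e+02]
250 [52 52 53] [-1.055e+02  1.000e-01  1.185e+02]
254 [52 53 55] [-1.040e+02  1.000e-01  1.203e+02]
258 [49 48 50] [-1.017e+02  1.000e-01  1.206e+02]
262 [75 76 76] [-9.980e+01  1.000e-01  1.215e+02]
266 [207 210 210] [-99.3   0.  125.1]
270 [211 214 216] [-97.4   0.  126. ]
274 [215 217 219] [-95.7   0.  127.3]
278 [91 91 92] [-8.970e+01  1.000e-01  1.215e+02]
1.8 [([-87.0, 110.0], np.float64(271.0)), ([-91.0, 126.0], np.float64(280.0)), ([-113.0, 104.0], np.float64(228.0)), ([-116.0, 120.0], np.float64(233.0))]
1.9 [([-91.0, 108.0], np.float64(264.0)), ([-97.0, 124.0], np.float64(269.0)), ([-116.0, 100.0], np.float64(220.0)), ([-121.0, 115.0], np.float64(222.0))]
2.0 [([-95.0, 107.0], np.float64(257.0)), ([-102.0, 121.0], np.float64(258.0)), ([-119.0, 96.0], np.float64(213.0)), ([-125.0, 110.0], np.float64(211.0))]
2.1 [([-99.0, 104.0], np.float64(250.0)), ([-107.0, 118.0], np.float64(248.0)), ([-121.0, 91.0], np.float64(207.0)), ([-129.0, 105.0], np.float64(202.0))]
2.2 [([-102.0, 102.0], np.float64(243.0)), ([-111.0, 115.0], np.float64(237.0)), ([-123.0, 86.0], np.float64(202.0)), ([-132.0, 99.0], np.float64(194.0))]
```

The grip slipped in the pads, so the latch is only at about 1.95 rad. I'll push the arm forward to the stop from behind with closed fingers.

```bash

python3 -m jog '{"slide":[[0,0,-5],[-35,1.5,0],[-35,0,0],[0,0,25],[0,0,26],[0,0,0]],"yaw":[0,0,0,0,0,0],"fingers":[0,0,0,0,0,0]}'  >/dev/null ; python3 w.py
python3 -m jog '{"slide":[[4,0,0],[4,0,0],[4,0,0],[4,0,0]],"yaw":[0,0,0,0],"fingers":[0,0,0,0]}'  >/dev/null ; python3 w.py
python3 -m jog '{"slide":[[3,0,0],[3,0,0]],"yaw":[0,0],"fingers":[0,0]}'  >/dev/null ; python3 w.py
python3 -m jog '{"slide":[[3,0,0],[3,0,0]],"yaw":[0,0],"fingers":[0,0]}'  >/dev/null ; python3 w.py
```

```text
t19.43 tcp_cradle [-55.    2.5  95.8] yawerr -0.0 tilt [ 0.001 -0.004] F [ 0.22 -0.49  1.07] w 0.1 ff 0.0 q6 -0.41
t19.93 tcp_cradle [-68.2   1.  100.4] yawerr -0.0 tilt [-0.     0.001] F [ 0.34 -0.24 -0.2 ] w -0.1 ff 0.0 q6 -0.43
t20.18 tcp_cradle [-73.8   1.1 100. ] yawerr -0.0 tilt [-0.     0.001] F [ 1.98  0.01 -0.36] w -0.3 ff 0.6 q6 -0.43
t20.43 tcp_cradle [-77.9   1.1 100.4] yawerr -0.0 tilt [0.    0.003] F [ 8.47  0.3  -0.33] w 0.1 ff 3.2 q6 -0.43
```

```bash

for i in 1; do
python3 -m jog '{"slide":[[2,0,0],[0,0,0]],"yaw":[0,0],"fingers":[0,0]}'  >/dev/null ; python3 w.py
python3 -m jog '{"slide":[[2,0,0],[0,0,0]],"yaw":[0,0],"fingers":[0,0]}'  >/dev/null ; python3 w.py; done
```

```text
t20.68 tcp_cradle [-78.5   0.9 101.3] yawerr 0.0 tilt [0.    0.004] F [ 6.82  0.29 -0.7 ] w -0.1 ff 3.2 q6 -0.44
t20.93 tcp_cradle [-79.    0.8 101.9] yawerr 0.0 tilt [0.    0.006] F [10.06  0.98  0.07] w -0.3 ff 4.2 q6 -0.44
```

```bash

python3 -m jog '{"slide":[[2,0,0],[2,0,0]],"yaw":[0,0],"fingers":[0,0]}'  >/dev/null ; python3 w.py
python3 -m jog '{"slide":[[2,0,0],[2,0,0]],"yaw":[0,0],"fingers":[0,0]}'  >/dev/null ; python3 w.py
python3 - <<'E'
from h import *
from workcell import eyes
c=eyes.read_camera("wrist");np.savez("pics/wr5.npz",**c)
p=np.load("pose.npy");P=cloud(c)-[p[0],p[1],0];C,n=np.cos(p[2]),np.sin(p[2])
X=np.stack([C*P[...,0]+n*P[...,1],-n*P[...,0]+C*P[...,1],P[...,2]],-1)*1e3
m=(abs(X[...,1])<8)&(X[...,2]>85)&(X[...,2]<135)&(X[...,0]<-95)&(c["image"].sum(-1)<200)
q=X[m];print(len(q),q.min(0),q.max(0))
for x in range(-136,-96,4):
    s=q[abs(q[:,0]-x)<2]
    if len(s):print(x,np.percentile(s[:,2],[5,50,95]).round(1))
E
```

```text
t21.18 tcp_cradle [-80.1   0.6 103.1] yawerr 0.001 tilt [0.001 0.009] F [16.89  0.65  0.85] w 0.1 ff 6.8 q6 -0.44
t21.43 tcp_cradle [-81.2   0.3 104.4] yawerr 0.002 tilt [0.001 0.013] F [22.72  2.23  1.65] w 0.2 ff 8.7 q6 -0.44
2210 [-128.58395386   -7.96576158   99.21745275] [-95.08981785   7.97142014 118.7091884 ]
-128 [ 99.7 101.3 103.1]
-124 [102.2 103.9 105.8]
-120 [105.1 106.9 108.7]
-116 [108.  109.8 111.6]
-112 [110.9 112.6 114. ]
-108 [110.4 112.9 113.9]
-104 [106.3 106.6 107. ]
-100 [116.1 116.9 117.9]
```

The latch face slope gives about 2.19 rad, and the force has risen, so it is at its stop. On to the lid lug.

```bash

python3 -m jog '{"slide":[[-15,0,0],[-15,0,0],[0,0,-25],[0,-25,-20],[10,-30,0],[15,-7,0],[0,0,0],[0,0,0]],"yaw":[0,0,0,0,0,0,0,0],"fingers":[0,0,0,0,26,26,26,26]}'  >/dev/null ; python3 w.py
```

```text
t22.48 tcp_cradle [-87.6 -59.9 144.2] yawerr 0.0 tilt [ 0. -0.] F [-0.45  0.04 -0.37] w 26.0 ff 0.0 q6 -0.54
```

```bash

python3 -m jog '{"slide":[[-10.6,-1.5,10],[0,0,25],[0,0,25],[0,0,20],[0,0,10],[0,0,8],[0,0,0]],"yaw":[0,0,0,0,0,0,0],"fingers":[26,26,26,26,26,26,26]}'  >/dev/null ; python3 w.py
python3 -m jog '{"slide":[[0,0,0],[0,0,0],[0,0,0]],"yaw":[0,0,0],"fingers":[0,0,0]}' 30 >/dev/null ; python3 w.py
```

```text
t23.35 tcp_cradle [-76.6 -62.   46.2] yawerr -0.0 tilt [ 0. -0.] F [ 0.22 -0.46  0.91] w 25.9 ff 0.0 q6 -0.54
t23.73 tcp_cradle [-76.1 -61.9  47.3] yawerr -0.0 tilt [0.    0.001] F [0.07 3.29 1.71] w 13.4 ff 33.4 q6 -0.54
```

```bash
python3 - <<'E'
import numpy as np
# grasp point fixed on the lid: start (-77,56)
d=np.array([-77-54,56-41.]);g=d.copy()
for t in np.arange(.1,1.61,.1):
    p=np.array([d[0]*np.cos(t)+d[1]*np.sin(t),-d[0]*np.sin(t)+d[1]*np.cos(t)]);print("%.1f abs %s tool x,z step %s"%(t,(p+[54,41]).round(1),np.round(-(p-g),1)));g=p
E
```

```text
0.1 abs [-74.8  69. ] tool x,z step [ -2.2 -13. ]
0.2 abs [-71.4  81.7] tool x,z step [ -3.4 -12.7]
0.3 abs [-66.7  94. ] tool x,z step [ -4.7 -12.3]
0.4 abs [-60.8 105.8] tool x,z step [ -5.9 -11.8]
0.5 abs [-53.8 117. ] tool x,z step [ -7.  -11.1]
0.6 abs [-45.6 127.3] tool x,z step [ -8.1 -10.4]
0.7 abs [-36.5 136.9] tool x,z step [-9.1 -9.5]
0.8 abs [-26.5 145.4] tool x,z step [-10.   -8.6]
0.9 abs [-15.7 152.9] tool x,z step [-10.8  -7.5]
1.0 abs [ -4.2 159.3] tool x,z step [-11.5  -6.4]
1.1 abs [  7.9 164.6] tool x,z step [-12.1  -5.2]
1.2 abs [ 20.5 168.5] tool x,z step [-12.6  -4. ]
1.3 abs [ 33.4 171.2] tool x,z step [-12.9  -2.7]
1.4 abs [ 46.5 172.6] tool x,z step [-13.1  -1.4]
1.5 abs [ 59.7 172.7] tool x,z step [-13.2  -0.1]
1.6 abs [ 72.8 171.5] tool x,z step [-13.1   1.2]
```

```bash

python3 -m jog '{"slide":[[-1,0,-6.5],[-1.2,0,-6.5],[-3.4,0,-12.7]],"yaw":[0,0,0],"fingers":[0,0,0]}'  >/dev/null ; python3 w.py
python3 -m jog '{"slide":[[-4.7,0,-12.3],[-5.9,0,-11.8],[-7,0,-11.1]],"yaw":[0,0,0],"fingers":[0,0,0]}'  >/dev/null ; python3 w.py
python3 -m jog '{"slide":[[-8.1,0,-10.4],[-9.1,0,-9.5],[-10,0,-8.6]],"yaw":[0,0,0],"fingers":[0,0,0]}'  >/dev/null ; python3 w.py
```

```text
t24.10 tcp_cradle [-70.8 -61.9  72.2] yawerr -0.0 tilt [ 0.001 -0.   ] F [ 3.51  2.89 -4.16] w 12.9 ff 32.1 q6 -0.53
t24.48 tcp_cradle [-53.3 -62.1 108.1] yawerr -0.0 tilt [ 0. -0.] F [ 2.71  2.95 -4.62] w 13.1 ff 30.9 q6 -0.52
t24.85 tcp_cradle [-27.  -62.3 136.2] yawerr -0.001 tilt [-0.    -0.002] F [ 0.96  2.58 -4.97] w 12.7 ff 30.0 q6 -0.49
```

Tracking is clean, so I continue.

```bash

python3 -m jog '{"slide":[[-10.8,0,-7.5],[-11.5,0,-6.4],[-12.1,0,-5.2]],"yaw":[0,0,0],"fingers":[0,0,0]}'  >/dev/null ; python3 w.py
python3 -m jog '{"slide":[[-12.6,0,-4],[-12.9,0,-2.7],[-13.1,0,-1.4]],"yaw":[0,0,0],"fingers":[0,0,0]}'  >/dev/null ; python3 w.py
python3 -m jog '{"slide":[[-13.2,0,-0.1],[-8,0,0.5],[0,0,0]],"yaw":[0,0,0],"fingers":[0,0,0]}'  >/dev/null ; python3 w.py
```

```text
t25.23 tcp_cradle [  7.  -62.6 155.7] yawerr -0.001 tilt [-0.001 -0.002] F [-2.72  2.46 -1.77] w 12.8 ff 29.3 q6 -0.47
t25.60 tcp_cradle [ 46.  -63.1 164.8] yawerr -0.001 tilt [-0.001 -0.001] F [-1.93  1.92  0.83] w 13.2 ff 29.2 q6 -0.44
t25.98 tcp_cradle [ 68.8 -63.3 164.8] yawerr -0.0 tilt [-0.001  0.001] F [-1.23  0.56  5.17] w 12.9 ff 29.4 q6 -0.43
```

```bash

python3 -m jog '{"slide":[[-5,0,0.6],[-4,0,0.6],[0,0,0]],"yaw":[0,0,0],"fingers":[0,0,0]}'  >/dev/null ; python3 w.py
python3 -m jog '{"slide":[[0,0,0],[0,0,0],[0,0,-15],[0,0,-25],[0,0,-25],[40,0,0],[40,0,0],[0,0,0]],"yaw":[0,0,0,0,0,0,0,0],"fingers":[30,30,30,30,30,30,30,30]}'  >/dev/null ; python3 w.py
python3 - <<'E'
from h import *
from workcell import eyes
c=eyes.read_camera("scene");np.savez("pics/s6.npz",**c);d=eyes.read_camera("top");np.savez("pics/t6.npz",**d)
cv2.imwrite("pics/end.png",np.hstack([cv2.resize(c["image"][110:310,180:380,::-1],(400,400)),cv2.resize(d["image"][130:280,140:390,::-1],(400,240))[:240].copy() if 0 else cv2.resize(d["image"][80:280,170:370,::-1],(400,400))]))
E
```

```text
t26.35 tcp_cradle [ 77.6 -63.4 163.7] yawerr -0.001 tilt [-0.001  0.001] F [-0.68  0.65  5.92] w 12.8 ff 29.5 q6 -0.42
t27.35 tcp_cradle [ -5.8 -62.  226.9] yawerr -0.002 tilt [ 0.    -0.001] F [0.63 0.32 0.06] w 30.0 ff 0.0 q6 -0.48
```

View pics/end.png

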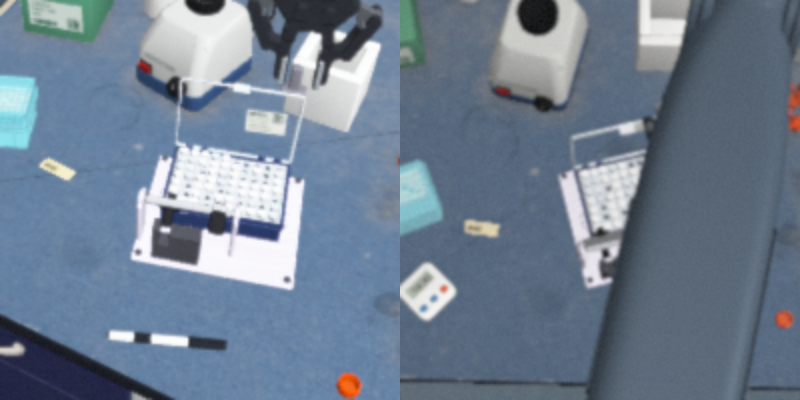

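The lid stands open with its top edge at about (240,88) in the left panel. The latch is thrown back with its grip at (217,221), and the bystanders are in place. The gripper is clear of everything.

```bash
python3 -m jog '{"slide":[[0,0,-15],[0,0,0],[0,0,0],[0,0,0]],"yaw":[0,0,0,0],"fingers":[30,30,30,30]}' >/dev/null; python3 w.py; python3 -c "
from workcell import order;print(order.hand_in())"
```

```text
t27.95 tcp_cradle [ -2.8 -62.3 241.3] yawerr -0.0 tilt [ 0. -0.] F [ 0.85  0.63 -0.23] w 29.9 ff 0.0 q6 -0.48
the job is handed in; nothing more can be done
None
```

The sample box is open and the job is handed in at about 28 s: the tab is at its stop (about 5 N read there), the latch is fully back (about 2.19 rad), the lid is standing open, and I saw no bystander moved; no verdict was returned.

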